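# Slide the axle nut into its pocket on the teardown board

### The job

On the light grey parts board, push the big hexagonal axle nut along the board until it drops into the large round pocket and lies flat on the pocket's floor. Slide it: do not lift it off the board. Leave the plain round collar and the small wheel nut where they are.

Things in the scene. Friction and masses are not known exactly. Their poses are not given: they have to be found in the camera images.
- axle_nut: Big steel flanged hexagon nut, loose, flat on the board 110 to 210 mm from the large pocket, the way clear: round flange 48 mm wide and 8 mm thick at the bottom, hexagon 36 mm across flats above it, 26 mm tall in all, bore 24 mm; 0.11 to 0.22 kg. Slides with ordinary friction and stays where left. Origin: centre of its underside; z up.
- board_hole0 (a point): The empty large round pocket, 66 mm wide, 10 mm deep, flat black floor, in a fixed light grey board 280 x 400 x 18 mm on the table. This point: centre of its mouth, level with the board's top. Axes: z up, y along the board's long side; board centre at x = -45 mm. Two small pockets 36 mm wide at (50, +-135) mm; the +y one holds a fixed stud 34 mm tall above the board.
- collar: A plain round steel collar without a hexagon, loose, 48 mm in diameter, 24 mm tall with a 28 mm bore, standing on the board on the other side from the axle nut. To be left alone. Origin: centre of its underside.
- wheel_nut: A small steel flanged hexagon nut, loose, 27 mm in diameter and 18 mm tall, on the board near the middle of the long edge nearest the robot. To be left alone. Origin: centre of its underside.

How it is judged:
At the end, for the whole second after the job is handed in: The axle nut is at rest in the large pocket: its centre within 13 mm of the pocket's centre, its underside at least 7 mm below the board's top, tilted less than 10 degrees; the collar and the wheel nut are within 20 mm of where they started (horizontal distance between axle_nut and board_hole0 below 0.013 m and z of axle_nut in the frame of board_hole0 below -0.007 m and angle between axle_nut's own z axis and vertical below 0.17 rad and linear speed of axle_nut below 0.02 m/s and distance of each of collar, wheel_nut from where it was at the start of the episode below 0.02 m); the robot touches nothing.
It fails at once if the axle nut is lifted more than 15 mm off the board (z of axle_nut in the frame of board_hole0 above 0.015 m).
It fails at once if the collar is moved more than 20 mm (distance of collar from where it was at the start of the episode above 0.02 m).
It fails at once if the wheel nut is moved more than 20 mm (distance of wheel_nut from where it was at the start of the episode above 0.02 m).
It also fails if it takes over 32 s, if anything falls off the work surface, if the arm or the gripper's body presses on something with over 40 N, if the wrist force passes 120 N, or if a joint passes its speed limit or range.

### The arm

A 7-joint arm with a two-finger parallel gripper is mounted at the origin on the work surface. World frame = base frame: x ahead of the robot, y to its left, z up, the work surface at z = 0. Lengths are in m, angles in rad, forces in N, time in s.
With the tool pointing down it reaches from about 0.4 to 0.9 m from the base axis. Payload 5.5 kg.
Tool frame: the origin (TCP) lies on the centre line of the jaws, within the pads' length; the fingertips stand 8 mm ahead of it and the grasp point (between the pads) lies 11 mm behind it (manip.tips_ahead is the distance from the TCP to the fingertips, in m); z points along the fingers, x is the direction in which the jaws open and shut, and the axes are right-handed (so a half turn about z gives the same grasp; the last joint's range is limited). The gripper opens to 85 mm and grips with 20 to 120 N. Pads are 22 mm wide; open, the fingers measure 114 mm over their backs; the gripper's body (76 mm by 85 mm) begins 54 mm behind the grasp point. The pads swing forward as they close: fully open they stand 13 mm farther back than shut.
Start: joints at [1.513, 0.501, -0.427, 1.55, 0.221, 1.138, -0.21], TCP at [0.205, -0.617, 0.202] pointing down, gripper open.
Joint ranges: [-2.88, 2.88], [-0.31, 2.03], [-1.54, 1.56], [0.2, 2.42], [-1.41, 4.55], [0.19, 2.02], [-2.57, 2.57]. Speed limits (rad/s): [2.57, 2.57, 3.14, 3.14, 3.14, 3.14, 3.14].

### API

Orientations are given as a rotation vector (axis times angle).
In Python, from bench import manip, viewer, workorder gives the robot as it stands. The module is installed in compiled form; this text tells all that it offers.
- The arm moves only by the tool send_rows, never from a script. Its argument "moves" is a list of rows, each a list of 7 numbers: the turn, a rotation vector about the tool's x, y, z in rad, then the shift along the tool's x, y, z in cm, then the finger opening in cm, from 0 to 8.54. In form: [[rx, ry, rz, x, y, z, fingers], ...]. A call has 1 to 5 rows; each row shifts and turns the pose as measured when the row begins, along the tool's axes as they then stand; what a row does not reach is not made up. A row lasts 1/12 s, in which the tool goes at most 41.7 mm and 7.16 degrees, less where a joint would pass 70% of its speed; a pose out of reach is approached as far as the arm can. A call is refused whole if a number of a shift passes 4.17 or a number of a turn 0.125, either way. A call with a gripper value outside its range is refused whole. The fingers move at their own pace and stop on an object; the grip force is fixed at half the most. Time passes only in rows, so rows that do not move let the fingers close. It gives the time, the measured TCP pose, the force and the opening at its end, in the units of the state.
- manip.get_state(): the state, without advancing time (a new reading comes with each control period).
- viewer.capture(name): name is "scene" or "top" or "wrist"; returns a dict with "color" (420x560x3 uint8, red, green, blue), "depth" (420x560 float32, m along the optical axis (not along the pixel's ray), 0 where there is no reading), "K" (3x3 intrinsics, pixels), "R" (3x3) and "t" (3): a world point X has camera coordinates R X + t. Camera axes: x right, y down, z forward; pixel columns grow to the right and rows downward; lengths in m; the calibration is good to about 2 mm. A picture is of the moment at which its call begins.
- workorder.job_done(): hands the job in, once; it reports no verdict.
The state is a dict: "t": time; "qpos": joint angles; "dq": joint speeds; "effort": joint torques, N m; "tcp_pos": TCP position; "orientation": TCP orientation; "contact_force": force on the tool from outside, world axes, zero at the start; "wrist_torque": the same for the moment, N m; "opening": finger opening in m.
Only numpy, scipy, OpenCV 4.12 (cv2) and the standard library are available. Lean on these libraries where they do the work, as an engineer would, in place of code of your own. Each camera call takes 0.05 s, during which the arm holds its last target. There are 200 camera calls.

## Working session

There is one attempt and no reset: what is moved stays moved. The work goes in short steps, Python scripts to look and compute and a tool call to move; the robot and the scene stay as the last step left them, time stands still between calls to the robot, and variables do not carry over. Pictures are saved under pics/ and viewed, about 8 in all and at most 12, crops included, and the job is handed in when it is done.

Besides the shell and the picture viewer there is one more tool, called after "Request:" in YAML: its name, and indented under it one key for each argument. send_rows: Moves the arm, as the interface text tells. Its arguments: {"type":"object","properties":{"moves":{"type":"array"}},"required":["moves"]}

```bash
mkdir -p pics; python3 - <<'E'
from bench import manip, viewer
import cv2, numpy as np
s=manip.get_state(); print({k:np.round(v,3) for k,v in s.items()}, manip.tips_ahead)
for n in("top","scene"):
    c=viewer.capture(n); cv2.imwrite(f"pics/{n}0.png",c["color"][:,:,::-1]); np.savez(f"{n}0.npz",**c)
    print(n,c["K"],c["R"],c["t"])
E
```

```text
{'t': np.float64(0.0), 'qpos': array([ 1.513,  0.502, -0.427,  1.551,  0.221,  1.138, -0.21 ]), 'dq': array([-0.   , -0.   , -0.001,  0.002, -0.001,  0.001,  0.001]), 'effort': array([-1.0000e-03, -5.6951e+01, -5.8160e+00, -2.8094e+01,  1.1000e-02,
        1.2000e-02,  0.0000e+00]), 'tcp_pos': array([ 0.205, -0.616,  0.201]), 'orientation': array([-2.547e+00,  1.837e+00,  2.000e-03]), 'contact_force': array([0.52 , 0.561, 0.212]), 'wrist_torque': array([-0.037, -0.015,  0.046]), 'opening': np.float64(0.085)} 0.008
top [[522.84255837   0.         283.27291388]
 [  0.         522.84255837 210.77896379]
 [  0.           0.           1.        ]] [[-0.00716041 -0.99878696  0.04871694]
 [-0.99676458  0.00322863 -0.08031153]
 [ 0.08005682 -0.04913438 -0.99557858]] [0.00255013 0.57075079 0.67738986]
scene [[513.41330565   0.         280.98196449]
 [  0.         513.41330565 210.34048901]
 [  0.           0.           1.        ]] [[-0.50321534  0.86390248 -0.02113844]
 [ 0.58755627  0.32410421 -0.74144055]
 [-0.63368127 -0.38552428 -0.67068552]] [ 0.25861601 -0.28272343  1.22100999]
```

View pics/top0.png

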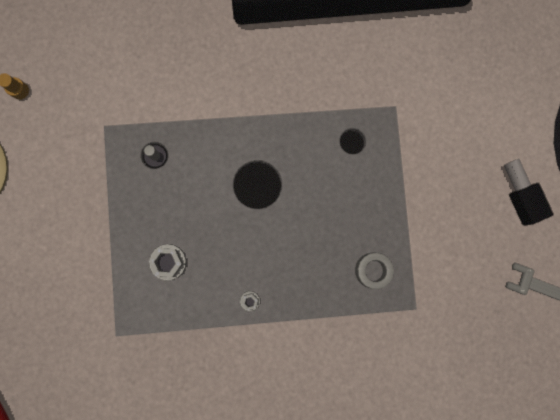

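The top view shows the axle nut at about px (168,262), the large pocket at (258,185), the collar at (375,270), the wheel nut at (250,301) and the stud at (153,153). The way from nut to pocket is clear.

```bash
cat > h.py <<'E'
import numpy as np, cv2
from scipy.spatial.transform import Rotation as Ro
from bench import manip, viewer
def cloud(c):
    v,u=np.mgrid[0:420,0:560]; d=c["depth"]; K=c["K"]
    P=np.stack([(u-K[0,2])*d/K[0,0],(v-K[1,2])*d/K[1,1],d],-1)
    return (P-c["t"])@c["R"], d>0
def px2w(c,u,v,z):
    r=c["R"].T@np.linalg.inv(c["K"])@[u,v,1]; o=-c["R"].T@c["t"]
    return o+r*(z-o[2])/r[2]
E
python3 - <<'E'
from h import *
c=dict(np.load("top0.npz")); W,ok=cloud(c)
print("board z",np.median(W[220:240,200:330,2]))
zb=np.median(W[220:240,200:330,2])
def circ(u,v,r,lo,hi):
    m=np.zeros((420,560),np.uint8); cv2.circle(m,(u,v),r,1,-1)
    m=(m>0)&ok&(W[...,2]>zb+lo)&(W[...,2]<zb+hi); p=W[m]
    (x,y),R=cv2.minEnclosingCircle(p[:,:2].astype(np.float32)); return np.round([x,y,R,len(p),p[:,2].max()],4), np.round(np.median(p,0),4)
print("nut",circ(168,262,28,.004,.04)); print("pocket",circ(258,185,34,-.03,-.005))
print("collar",circ(375,270,26,.004,.04)); print("wheel",circ(250,301,16,.004,.04)); print("stud",circ(153,153,16,.01,.06))
g=cv2.cvtColor(c["color"],cv2.COLOR_RGB2GRAY)
m=(g<35).astype(np.uint8); m[:150]=0;m[220:]=0;m[:,:225]=0;m[:,290:]=0
M=cv2.moments(m,True); print("pocket px",M["m10"]/M["m00"],M["m01"]/M["m00"],px2w(c,M["m10"]/M["m00"],M["m01"]/M["m00"],zb))
print("nut px",px2w(c,167,263,zb+.008))
s=manip.get_state(); print(Ro.from_rotvec(s["orientation"]).as_matrix().round(3))
for a in((105,126),(396,108),(415,309),(117,334)): print(px2w(c,*a,zb).round(3))
E
```

```text
board z 0.017695439229134663
nut (array([5.042e-01, 1.525e-01, 2.400e-02, 1.048e+03, 4.800e-02]), array([0.504 , 0.1513, 0.0277]))
pocket (array([6.083e-01, 3.400e-02, 3.300e-02, 1.799e+03, 1.270e-02]), array([0.6079, 0.0346, 0.0081]))
collar (array([ 4.910e-01, -1.192e-01,  2.400e-02,  8.380e+02,  4.490e-02]), array([ 0.4913, -0.119 ,  0.0411]))
wheel (array([4.524e-01, 4.500e-02, 1.330e-02, 2.790e+02, 3.860e-02]), array([0.4526, 0.0443, 0.0249]))
stud (array([6.469e-01, 1.722e-01, 7.300e-03, 1.400e+02, 5.430e-02]), array([0.6457, 0.1708, 0.0508]))
pocket px 256.84200968523004 184.91707021791768 [0.60635539 0.03483317 0.01769544]
nut px [0.50243501 0.15261993 0.02569544]
[[ 0.315 -0.949 -0.   ]
 [-0.949 -0.315  0.002]
 [-0.002 -0.    -1.   ]]
[0.686 0.238 0.018]
[ 0.714 -0.158  0.018]
[ 0.438 -0.177  0.018]
[0.411 0.218 0.018]
```

Request:
send_rows:
  moves:
    - [0,0,-0.06,0,-3.5,0,2]
    - [0,0,-0.06,-0.2,-3.5,0,2]
    - [0,0,-0.06,-0.2,-3.5,0,2]
    - [0,0,-0.06,-0.2,-3.5,0,2]
    - [0,0,-0.06,-0.2,-3.5,0,2]

```text
t: 0.52
tcp_pos: [0.349, -0.5402, 0.1961]
orientation: [2.783, -1.452, -0.016]
contact_force: [0.4, 0.3, -0.6]
opening: 0.0257
```

```bash
cat > st.py <<'E'
from h import *
s=manip.get_state(); R=Ro.from_rotvec(s["orientation"]).as_matrix(); p=s["tcp_pos"]
print("t",round(s["t"],2),"p",p.round(4),"yaw",np.degrees(np.arctan2(R[1,0],R[0,0])).round(1),"z",R[:,2].round(3),"F",s["contact_force"].round(1),"op",round(s["opening"],4))
print("q",s["qpos"].round(2))
nut=np.array([.504,.1525]);pk=np.array([.6075,.0342]);d=(pk-nut)/np.linalg.norm(pk-nut)
g=np.r_[nut-d*.065,.15]; print("goal",g.round(3),"goal yaw",np.degrees(np.arctan2(d[0],-d[1])).round(1),"tool-frame delta cm",(R.T@(g-p)*100).round(2))
print("tips along d to pocket centre mm", ((pk-p[:2])@d*1000).round(1),"lateral",((pk-p[:2])@[d[1],-d[0]]*1000).round(1))
E
python3 st.py
```

```text
t 0.52 p [ 0.349  -0.5402  0.1961] yaw -55.1 z [-0.01   0.002 -1.   ] F [ 0.4  0.3 -0.6] op 0.0257
q [ 1.32  0.52 -0.52  1.56  0.28  1.14 -0.22]
goal [0.461 0.201 0.15 ] goal yaw 41.2 tool-frame delta cm [-54.36 -51.67   4.67]
tips along d to pocket centre mm -262.0 lateral -572.8
```

Request:
send_rows:
  moves:
    - [0,0,-0.07,-0.5,-3.7,0,2]
    - [0,0,-0.07,-0.5,-3.7,0,2]
    - [0,0,-0.07,-0.5,-3.7,0,2]
    - [0,0,-0.07,-0.5,-3.7,0,2]
    - [0,0,-0.07,-0.5,-3.7,0,2]

```text
t: 0.93
tcp_pos: [0.471, -0.3903, 0.1924]
orientation: [-3.001, 0.923, 0.019]
contact_force: [0.6, 0.3, -0.6]
opening: 0.0198
```

Request:
send_rows:
  moves:
    - [0,0,-0.07,-0.7,-3.7,0,2]
    - [0,0,-0.07,-0.7,-3.7,0,2]
    - [0,0,-0.07,-0.7,-3.7,0,2]
    - [0,0,-0.07,-0.7,-3.7,0,2]
    - [0,0,-0.07,-0.7,-3.7,0,2]

```text
t: 1.35
tcp_pos: [0.5229, -0.2, 0.1909]
orientation: [-3.115, 0.357, 0.018]
contact_force: [0.6, 0.2, 0.4]
opening: 0.0197
```

```bash
python3 st.py
```

```text
t 1.35 p [ 0.5229 -0.2     0.1909] yaw -13.1 z [-0.011  0.007 -1.   ] F [0.6 0.2 0.4] op 0.0197
q [ 0.94  0.44 -0.79  1.77  0.34  1.09 -0.2 ]
goal [0.461 0.201 0.15 ] goal yaw 41.2 tool-frame delta cm [-15.05 -37.69   4.45]
tips along d to pocket centre mm -120.6 lateral -217.9
```

Request:
send_rows:
  moves:
    - [0,0,-0.08,-0.9,-3.6,0,2]
    - [0,0,-0.08,-0.7,-3.6,0,2]
    - [0,0,-0.08,-0.5,-3.6,0,2]
    - [0,0,-0.08,-0.2,-3.7,0,2]
    - [0,0,-0.08,0,-3.7,0,2]

```text
t: 1.77
tcp_pos: [0.5095, -0.0065, 0.1914]
orientation: [-3.118, -0.301, 0.017]
contact_force: [-0.6, 0.1, -0.1]
opening: 0.0203
```

```bash
python3 st.py
```

```text
t 1.77 p [ 0.5095 -0.0065  0.1914] yaw 11.0 z [-0.012  0.008 -1.   ] F [-0.6  0.1 -0.1] op 0.0203
q [ 0.75  0.38 -0.96  1.89  0.35  1.06 -0.15]
goal [0.461 0.201 0.15 ] goal yaw 41.2 tool-frame delta cm [ -0.71 -21.29   4.36]
tips along d to pocket centre mm 33.9 lateral -100.6
```

Request:
send_rows:
  moves:
    - [0,0,-0.08,0,-3.2,0,2]
    - [0,0,-0.08,0.3,-3.2,0,2]
    - [0,0,-0.08,0.5,-3.2,0,2]
    - [0,0,-0.08,0.8,-3.1,0,2]
    - [0,0,-0.08,1.1,-3.0,0,2]

```text
t: 2.18
tcp_pos: [0.4749, 0.1593, 0.1925]
orientation: [-2.984, -0.948, 0.015]
contact_force: [1.2, 0.0, 0.1]
opening: 0.0198
```

```bash
python3 st.py
```

```text
t 2.18 p [0.4749 0.1593 0.1925] yaw 35.2 z [-0.012  0.007 -1.   ] F [1.2 0.  0.1] op 0.0198
q [ 0.52  0.41 -1.09  1.91  0.4   1.08 -0.12]
goal [0.461 0.201 0.15 ] goal yaw 41.2 tool-frame delta cm [ 1.33 -4.17  4.29]
tips along d to pocket centre mm 181.5 lateral -17.4
```

Request:
send_rows:
  moves:
    - [0,0,-0.055,0.7,-2.1,2,2]
    - [0,0,-0.055,0.7,-2.1,3,2]
    - [0,0,0,0,0,3.5,2]
    - [0,0,0,0,0,0,2]

```text
t: 2.52
tcp_pos: [0.458, 0.2139, 0.1078]
orientation: [-2.912, -1.14, 0.003]
contact_force: [-0.5, -2.5, -0.3]
opening: 0.0199
```

```bash
python3 st.py; python3 - <<'E'
from h import *
c=viewer.capture("wrist"); d=viewer.capture("top"); cv2.imwrite("pics/w1.png",np.hstack([cv2.resize(c["color"],(400,300)),cv2.resize(d["color"],(400,300))])[:,:,::-1])
E
```

```text
t 2.52 p [0.458  0.2139 0.1078] yaw 42.8 z [-0.007  0.013 -1.   ] F [-0.5 -2.5 -0.3] op 0.0199
q [ 0.33  0.54 -1.01  1.98  0.56  0.93 -0.22]
goal [0.461 0.201 0.15 ] goal yaw 41.2 tool-frame delta cm [-0.59  1.07 -4.24]
tips along d to pocket centre mm 233.6 lateral 5.8
```

View pics/w1.png

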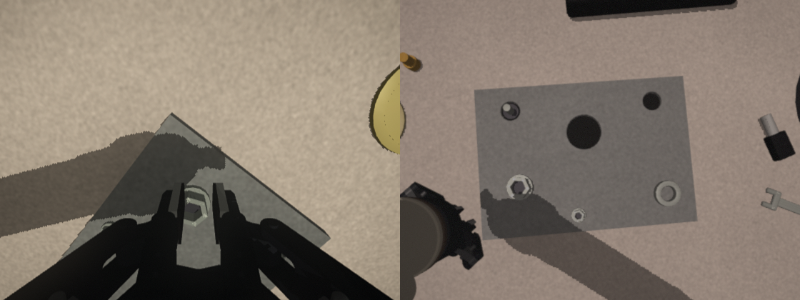

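Left (wrist view): the nut lies straight ahead between the fingers. Right (top view): the nut is undisturbed at about px (518,187) and the gripper is behind it, at the board corner. Next I descend.

Request:
send_rows:
  moves:
    - [0,0,0.028,-0.6,1.0,2.5,2]
    - [0,0,0,0,0,2.5,2]
    - [0,0,0,0,0,1.5,2]
    - [0,0,0,0,0,0,2]

```text
t: 2.95
tcp_pos: [0.4721, 0.2049, 0.0537]
orientation: [-2.934, -1.085, -0.027]
contact_force: [-0.3, -0.0, -0.7]
opening: 0.0199
```

```bash
python3 st.py
```

```text
t 2.95 p [0.4721 0.2049 0.0537] yaw 40.6 z [ 0.012  0.019 -1.   ] F [-0.3 -0.  -0.7] op 0.0199
q [ 0.27  0.61 -0.92  2.01  0.66  0.82 -0.31]
goal [0.461 0.201 0.15 ] goal yaw 41.2 tool-frame delta cm [-0.85 -0.51 -9.65]
tips along d to pocket centre mm 217.6 lateral 10.5
```

Request:
send_rows:
  moves:
    - [-0.006,-0.02,0,-1.0,0,0,2]
    - [0,0,0,0,0,1.0,2]
    - [0,0,0,0,0,0,2]

```text
t: 3.2
tcp_pos: [0.4683, 0.197, 0.0478]
orientation: [2.948, 1.082, 0.009]
contact_force: [-0.5, -1.8, 0.7]
opening: 0.0199
```

```bash
python3 st.py
```

```text
t 3.2 p [0.4683 0.197  0.0478] yaw 40.3 z [ 0.006  0.    -1.   ] F [-0.5 -1.8  0.7] op 0.0199
q [ 0.26  0.62 -0.9   2.01  0.67  0.83 -0.32]
goal [0.461 0.201 0.15 ] goal yaw 41.2 tool-frame delta cm [ -0.21  -0.76 -10.22]
tips along d to pocket centre mm 214.2 lateral 2.5
```

Request:
send_rows:
  moves:
    - [0,-0.005,-0.015,-0.25,0,1.0,2]
    - [0,0,0,0,0,0.8,2]
    - [0,0,0,0,0,0,2]

```text
t: 3.45
tcp_pos: [0.4689, 0.1955, 0.0309]
orientation: [2.936, 1.103, 0.009]
contact_force: [-0.0, 0.0, -0.8]
opening: 0.0203
```

```bash
python3 st.py
```

```text
t 3.45 p [0.4689 0.1955 0.0309] yaw 41.2 z [ 0.007 -0.003 -1.   ] F [-0.   0.  -0.8] op 0.0203
q [ 0.24  0.64 -0.88  2.02  0.7   0.8  -0.33]
goal [0.461 0.201 0.15 ] goal yaw 41.2 tool-frame delta cm [ -0.15  -0.88 -11.92]
tips along d to pocket centre mm 212.6 lateral 1.9
```

Request:
send_rows:
  moves:
    - [0,0,0,-0.2,1.0,0.1,2]
    - [0,0,0,0,1.0,0,2]
    - [0,0,0,0,1.0,0,2]
    - [0,0,0,0,1.0,0,2]
    - [0,0,0,0,0,0,2]

```text
t: 3.87
tcp_pos: [0.4965, 0.1606, 0.0297]
orientation: [2.935, 1.105, 0.008]
contact_force: [0.5, -0.2, 0.7]
opening: 0.0199
```

```bash
python3 st.py
```

```text
t 3.87 p [0.4965 0.1606 0.0297] yaw 41.2 z [ 0.007 -0.003 -1.   ] F [ 0.5 -0.2  0.7] op 0.0199
q [ 0.31  0.66 -0.87  1.99  0.71  0.82 -0.25]
goal [0.461 0.201 0.15 ] goal yaw 41.2 tool-frame delta cm [  0.07  -5.31 -12.07]
tips along d to pocket centre mm 168.2 lateral -0.3
```

Request:
send_rows:
  moves:
    - [0,0,0,0,1.2,0,2]
    - [0,0,0,0,1.2,0,2]
    - [0,0,0,0,1.2,0,2]
    - [0,0,0,0,1.2,0,2]
    - [0,0,0,0,0,0,2]

```text
t: 4.28
tcp_pos: [0.5319, 0.1201, 0.0303]
orientation: [2.937, 1.099, 0.009]
contact_force: [0.1, -0.6, 0.0]
opening: 0.02
```

```bash
python3 st.py; python3 - <<'E'
from h import *
d=viewer.capture("top"); e=viewer.capture("scene"); cv2.imwrite("pics/w2.png",np.hstack([d["color"][110:350,80:480],e["color"][90:330,80:480]])[:,:,::-1])
E
```

```text
t 4.28 p [0.5319 0.1201 0.0303] yaw 41.0 z [ 0.007 -0.003 -1.   ] F [ 0.1 -0.6  0. ] op 0.02
q [ 0.39  0.69 -0.86  1.93  0.71  0.85 -0.14]
goal [0.461 0.201 0.15 ] goal yaw 41.2 tool-frame delta cm [  0.05 -10.69 -12.04]
tips along d to pocket centre mm 114.4 lateral -0.4
```

View pics/w2.png

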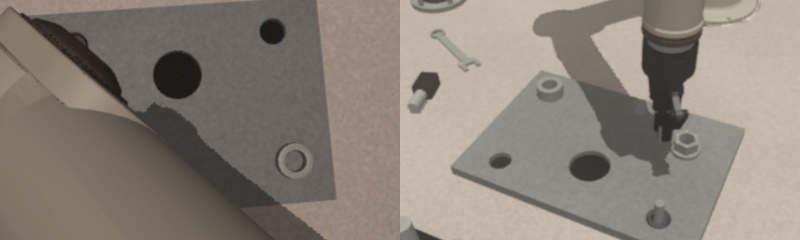

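The scene view shows the nut at about px (366,236), to the right of the fingertips, which may mean it has slipped off. I'll measure it.

```bash
cat > nut.py <<'E'
from h import *
import sys
def find():
    c=viewer.capture("scene"); W,ok=cloud(c); return c,W,ok
c,W,ok=find(); u,v=int(sys.argv[1]),int(sys.argv[2])
m=np.zeros((420,560),np.uint8); cv2.circle(m,(u,v),22,1,-1)
z=W[...,2]; m=(m>0)&ok&(z>.021)&(z<.047); p=W[m]
print(len(p)); top=p[p[:,2]>.038]
print("top ring box mid",(top.min(0)+top.max(0)).round(4)/2, "range",np.ptp(top,axis=0).round(3), "all", p.min(0).round(3),p.max(0).round(3))
K,R,t=c["K"],c["R"],c["t"]
for n,X in (("orig",[.504,.1525,.031]),("pocket",[.6075,.0342,.018]),("tcp",manip.get_state()["tcp_pos"])):
    q=K@(R@X+t); print(n,(q[:2]/q[2]).round(0))
cv2.imwrite("pics/n_%d.png"%(1000*manip.get_state()["t"]),cv2.resize(c["color"][v-70:v+70,u-100:u+100],(800,560),interpolation=3)[:,:,::-1])
E
python3 nut.py 366 236; ls pics
```

```text
820
top ring box mid [0.5049 0.1519 0.0425] range [0.041 0.04  0.009] all [0.447 0.118 0.021] [0.543 0.184 0.047]
orig [366. 235.]
pocket [270. 256.]
tcp [343. 239.]
n_4433.png
scene0.png
top0.png
w1.png
w2.png
```

View pics/n_4433.png

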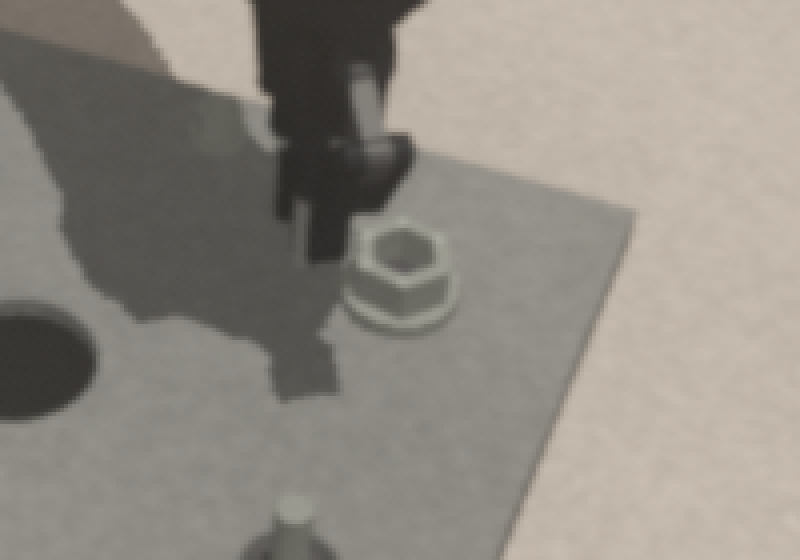

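The nut is still at its start, and the fingers appear next to it. The reported TCP doesn't match the image, so I'll measure the fingertips from depth.

```bash
cat > tip.py <<'E'
from h import *
c=viewer.capture("scene"); W,ok=cloud(c); s=manip.get_state(); p=s["tcp_pos"]
g=c["color"].max(-1)
m=ok&(np.linalg.norm(W[...,:2]-p[:2],axis=-1)<.09)&(W[...,2]>.022)&(W[...,2]<.14)&(g<70)
q=W[m]; v,u=np.where(m)
R=Ro.from_rotvec(s["orientation"]).as_matrix()
for lo in np.arange(.02,.14,.01):
    k=(q[:,2]>=lo)&(q[:,2]<lo+.01)
    if k.sum()>5:
        a=((q[k]-p)@R*1000); print(round(lo,2),k.sum(),"tool-frame mm min",a.min(0).round(0),"max",a.max(0).round(0),"px",u[k].mean().round(),v[k].mean().round())
E
python3 tip.py
```

```text
0.06 13 tool-frame mm min [-13.   1. -39.] max [ 22.  12. -32.] px 338.0 221.0
0.07 62 tool-frame mm min [-12.  -4. -49.] max [ 25.  13. -40.] px 344.0 224.0
0.08 72 tool-frame mm min [-11.  -6. -59.] max [ 25.  13. -50.] px 345.0 220.0
0.09 39 tool-frame mm min [-12.  -7. -70.] max [ 25.  13. -59.] px 342.0 210.0
0.1 22 tool-frame mm min [-13.   5. -80.] max [ 41.  15. -70.] px 341.0 211.0
0.11 106 tool-frame mm min [-18.  -7. -89.] max [ 46.  15. -79.] px 347.0 213.0
0.12 79 tool-frame mm min [-11.  -9. -99.] max [ 52.  19. -90.] px 347.0 208.0
0.13 183 tool-frame mm min [ -41.   -9. -109.] max [ 58.  19. -99.] px 346.0 201.0
```

The depth cloud shows the fingertips at z≈0.065 m while the state implies about 0.022, so they passed above the nut without touching it. x and y agree. I'll back off and re-measure the height offset behind the nut.

Request:
send_rows:
  moves:
    - [0,0,0,0,-2.2,0,2]
    - [0,0,0,0,-2.2,0,2]
    - [0,0,0,0,-2.2,0,2]
    - [0,0,0,0,-2.2,0,2]
    - [0,0,0,0,-1.2,0,2]

```text
t: 4.9
tcp_pos: [0.4603, 0.2018, 0.0299]
orientation: [2.938, 1.105, 0.009]
contact_force: [-0.1, 0.6, -0.4]
opening: 0.0201
```

Request:
send_rows:
  moves:
    - [0,0,0,0,0,0,2]

```text
t: 4.98
tcp_pos: [0.4574, 0.2052, 0.0303]
orientation: [2.936, 1.114, 0.008]
contact_force: [0.2, 0.6, -0.1]
opening: 0.0199
```

```bash
python3 st.py; python3 tip.py; python3 nut.py 366 236; mv pics/n_5*.png pics/n5.png; ls pics
```

```text
t 4.98 p [0.4574 0.2052 0.0303] yaw 41.6 z [ 0.005  0.001 -1.   ] F [ 0.2  0.6 -0.1] op 0.0199
q [ 0.23  0.64 -0.88  2.04  0.7   0.79 -0.35]
goal [0.461 0.201 0.15 ] goal yaw 41.2 tool-frame delta cm [  0.09   0.57 -11.97]
tips along d to pocket centre mm 227.5 lateral -0.4
0.06 12 tool-frame mm min [-12.   1. -39.] max [ -9.   9. -35.] px 405.0 208.0
0.07 64 tool-frame mm min [-12.  -5. -50.] max [ 25.  10. -41.] px 411.0 212.0
0.08 69 tool-frame mm min [-13.  -5. -60.] max [ 25.  12. -50.] px 412.0 208.0
0.09 55 tool-frame mm min [-13.  -3. -69.] max [ 25.  12. -60.] px 410.0 201.0
0.1 55 tool-frame mm min [-17.   2. -80.] max [ 41.  14. -70.] px 410.0 197.0
0.11 132 tool-frame mm min [-36.  -9. -90.] max [ 45.  14. -80.] px 414.0 197.0
0.12 125 tool-frame mm min [ -40.   -9. -100.] max [ 53.  17. -90.] px 414.0 191.0
0.13 240 tool-frame mm min [ -45.  -10. -110.] max [  57.   18. -100.] px 416.0 186.0
856
top ring box mid [0.50515 0.15205 0.0425 ] range [0.039 0.04  0.009] all [0.447 0.113 0.021] [0.543 0.185 0.047]
orig [366. 235.]
pocket [270. 256.]
tcp [406. 229.]
n5.png
n_4433.png
scene0.png
top0.png
w1.png
w2.png
```

View pics/n5.png

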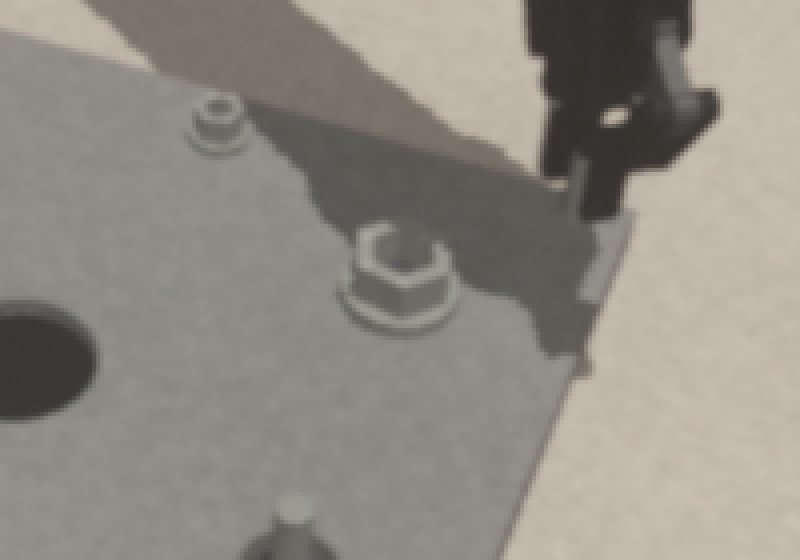

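The fingertips end at about px (416,220), clearly above the board; the nut and wheel nut are untouched. So the real tips stand about 43 mm higher than the state implies. I'll descend in stages, going by the camera.

Request:
send_rows:
  moves:
    - [0,0,0,0,1.2,1.0,2]
    - [0,0,0,0,0,1.0,2]
    - [0,0,0,0,0,1.0,2]
    - [0,0,0,0,0,0,2]

```text
t: 5.42
tcp_pos: [0.4719, 0.1888, -0.003]
orientation: [2.937, 1.1, 0.011]
contact_force: [-0.2, -1.0, 0.8]
opening: 0.0196
```

```bash
sed -i 's/>.022)&(W/>.019)\&(W/; s/np.arange(.02,.14,.01)/np.arange(.019,.06,.004)/; s/lo+.01)/lo+.004)/; s/round(lo,2)/round(lo,3)/' tip.py; python3 st.py; python3 tip.py
```

```text
t 5.42 p [ 0.4719  0.1888 -0.003 ] yaw 41.1 z [ 0.008 -0.003 -1.   ] F [-0.2 -1.   0.8] op 0.0196
q [ 0.21  0.69 -0.82  2.03  0.77  0.75 -0.37]
goal [0.461 0.201 0.15 ] goal yaw 41.2 tool-frame delta cm [  0.09  -1.54 -15.31]
tips along d to pocket centre mm 205.6 lateral -0.2
0.027 6 tool-frame mm min [-12.   2. -33.] max [ -8.  47. -31.] px 378.0 230.0
0.031 10 tool-frame mm min [-12.   4. -37.] max [ -9.  12. -34.] px 389.0 226.0
0.035 12 tool-frame mm min [-11.  -1. -41.] max [ 24.  12. -38.] px 390.0 226.0
0.039 28 tool-frame mm min [-12.  -3. -45.] max [ 25.  12. -42.] px 396.0 232.0
0.043 22 tool-frame mm min [-13.  -3. -49.] max [ 24.  12. -45.] px 393.0 226.0
0.047 27 tool-frame mm min [-11.  -4. -53.] max [ 25.  12. -49.] px 398.0 229.0
0.051 32 tool-frame mm min [-11.  -9. -57.] max [ 25.  13. -54.] px 397.0 225.0
0.055 25 tool-frame mm min [-12.  -8. -61.] max [ 24.  13. -57.] px 396.0 223.0
0.059 20 tool-frame mm min [-12.   4. -65.] max [ 22.  12. -62.] px 392.0 217.0
```

Request:
send_rows:
  moves:
    - [0,0,0,0,0,0.5,2]
    - [0,0,0,0,0,0.3,2]
    - [0,0,0,0,0,0,2]

```text
t: 5.72
tcp_pos: [0.4724, 0.1885, -0.0113]
orientation: [2.938, 1.098, 0.01]
contact_force: [-1.9, -1.4, 11.2]
opening: 0.0201
```

```bash
python3 st.py; python3 tip.py | head -5;python3 nut.py 366 236|head -2; mv pics/n_5*.png pics/n6.png
```

```text
t 5.72 p [ 0.4724  0.1885 -0.0113] yaw 41.0 z [ 0.008 -0.003 -1.   ] F [-1.9 -1.4 11.2] op 0.0201
q [ 0.21  0.71 -0.81  2.03  0.78  0.74 -0.38]
goal [0.461 0.201 0.15 ] goal yaw 41.2 tool-frame delta cm [  0.06  -1.59 -16.14]
tips along d to pocket centre mm 205.1 lateral -0.0
0.019 6 tool-frame mm min [-40. -26. -34.] max [-10.   8. -31.] px 392.0 226.0
0.023 10 tool-frame mm min [-12.   3. -38.] max [ -9.  44. -34.] px 386.0 230.0
0.027 15 tool-frame mm min [-12.  -1. -42.] max [ 23.  47. -39.] px 388.0 231.0
0.031 24 tool-frame mm min [-10.  -3. -46.] max [ 25.  12. -42.] px 395.0 236.0
0.035 26 tool-frame mm min [-12.  -5. -50.] max [ 24.  12. -46.] px 394.0 231.0
837
top ring box mid [0.50565 0.152   0.0425 ] range [0.038 0.039 0.009] all [0.446 0.113 0.021] [0.543 0.186 0.047]
```

View pics/n6.png

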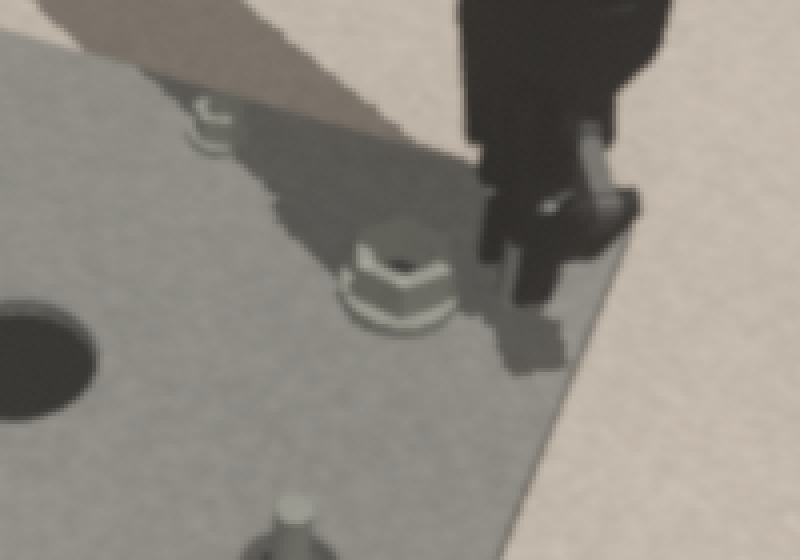

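A force of 11 N shows the tips touching the board at a reported z of −0.011. I'll raise them 3 mm, then push.

Request:
send_rows:
  moves:
    - [0,0,0,0,0,-0.35,2]
    - [0,0,0,0,0,0,2]
    - [0,0,0,0,0.8,0,2]
    - [0,0,0,0,0.8,0,2]
    - [0,0,0,0,0.8,0,2]

```text
t: 6.23
tcp_pos: [0.4881, 0.1715, -0.007]
orientation: [2.937, 1.106, 0.011]
contact_force: [-0.7, -0.2, -0.7]
opening: 0.02
```

```bash
python3 st.py; python3 nut.py 366 236|head -2
```

```text
t 6.23 p [ 0.4881  0.1715 -0.007 ] yaw 41.3 z [ 0.008 -0.001 -1.   ] F [-0.7 -0.2 -0.7] op 0.02
q [ 0.25  0.71 -0.81  2.01  0.77  0.75 -0.32]
goal [0.461 0.201 0.15 ] goal yaw 41.2 tool-frame delta cm [  0.03  -3.93 -15.72]
tips along d to pocket centre mm 182.0 lateral 0.6
941
top ring box mid [0.50555 0.1567  0.0425 ] range [0.05  0.062 0.009] all [0.445 0.114 0.021] [0.544 0.188 0.047]
```

Request:
send_rows:
  moves:
    - [0,0,0,0,1.0,0,2]
    - [0,0,0,0,1.0,0,2]
    - [0,0,0,0,1.0,0,2]
    - [0,0,0,0,1.0,0,2]
    - [0,0,0,0,1.0,0,2]

```text
t: 6.7
tcp_pos: [0.5252, 0.1281, -0.0071]
orientation: [2.938, 1.101, 0.011]
contact_force: [-0.3, 1.4, 0.9]
opening: 0.0201
```

```bash
python3 st.py; python3 nut.py 335 243|head -2; mv pics/n_6[3-9]*.png pics/n7.png
```

```text
t 6.7 p [ 0.5252  0.1281 -0.0071] yaw 41.1 z [ 0.008 -0.002 -1.   ] F [-0.3  1.4  0.9] op 0.0201
q [ 0.33  0.74 -0.81  1.95  0.77  0.78 -0.21]
goal [0.461 0.201 0.15 ] goal yaw 41.2 tool-frame delta cm [  0.07  -9.64 -15.77]
tips along d to pocket centre mm 124.8 lateral -0.1
885
top ring box mid [0.5434 0.117  0.0425] range [0.046 0.063 0.009] all [0.488 0.078 0.021] [0.579 0.148 0.047]
```

View pics/n7.png

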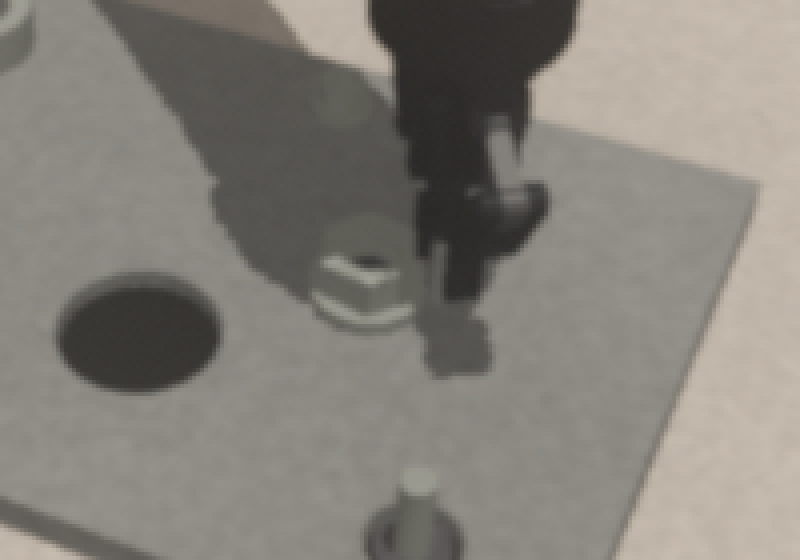

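The nut is now sliding ahead of the fingers, at crop (365,280) and heading for the pocket at (140,335).

Request:
send_rows:
  moves:
    - [0,0,0,0,1.1,0,2]
    - [0,0,0,0,1.1,0,2]
    - [0,0,0,0,1.1,0,2]
    - [0,0,0,0,1.1,0,2]
    - [0,0,0,0,1.0,0,2]

```text
t: 7.17
tcp_pos: [0.5643, 0.0817, -0.0071]
orientation: [2.939, 1.096, 0.01]
contact_force: [-1.4, 1.6, -1.0]
opening: 0.0196
```

```bash
python3 st.py; python3 nut.py 295 248; mv pics/n_7*.png pics/n8.png
```

```text
t 7.17 p [ 0.5643  0.0817 -0.0071] yaw 40.9 z [ 0.008 -0.002 -1.   ] F [-1.4  1.6 -1. ] op 0.0196
q [ 0.41  0.77 -0.8   1.88  0.77  0.82 -0.09]
goal [0.461 0.201 0.15 ] goal yaw 41.2 tool-frame delta cm [  0.11 -15.69 -15.81]
tips along d to pocket centre mm 64.2 lateral -1.2
903
top ring box mid [0.5835 0.0685 0.0425] range [0.045 0.065 0.009] all [0.531 0.025 0.021] [0.618 0.101 0.047]
orig [366. 235.]
pocket [270. 256.]
tcp [307. 260.]
```

View pics/n8.png

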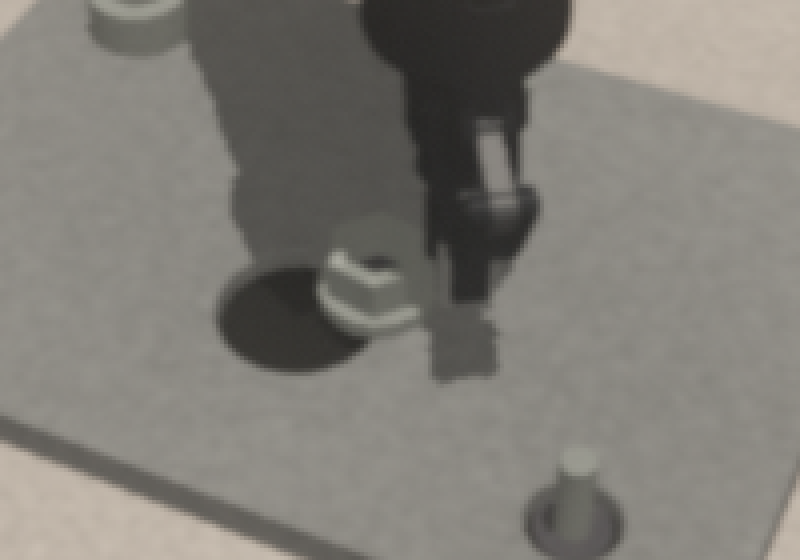

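The nut overhangs the near edge of the pocket, at crop (370,290) with the pocket at (295,318). It needs about 28 mm more.

Request:
send_rows:
  moves:
    - [0,0,0,0,0.7,0,2]
    - [0,0,0,0,0.7,0,2]
    - [0,0,0,0,0.7,0,2]
    - [0,0,0,0,0.7,0,2]
    - [0,0,0,0,0,0,2]

```text
t: 7.63
tcp_pos: [0.5867, 0.0553, -0.0069]
orientation: [2.939, 1.09, 0.011]
contact_force: [-1.2, -0.6, -0.4]
opening: 0.0198
```

```bash
python3 st.py; python3 nut.py 275 248; mv pics/n_7*.png pics/n9.png
```

```text
t 7.63 p [ 0.5867  0.0553 -0.0069] yaw 40.7 z [ 0.009 -0.004 -1.   ] F [-1.2 -0.6 -0.4] op 0.0198
q [ 0.44  0.8  -0.8   1.83  0.76  0.84 -0.03]
goal [0.461 0.201 0.15 ] goal yaw 41.2 tool-frame delta cm [  0.09 -19.13 -15.86]
tips along d to pocket centre mm 29.5 lateral -1.8
642
top ring box mid [0.60425 0.04705 0.0424 ] range [0.039 0.056 0.009] all [ 0.548 -0.005  0.021] [0.627 0.075 0.047]
orig [366. 235.]
pocket [270. 256.]
tcp [288. 263.]
```

View pics/n9.png

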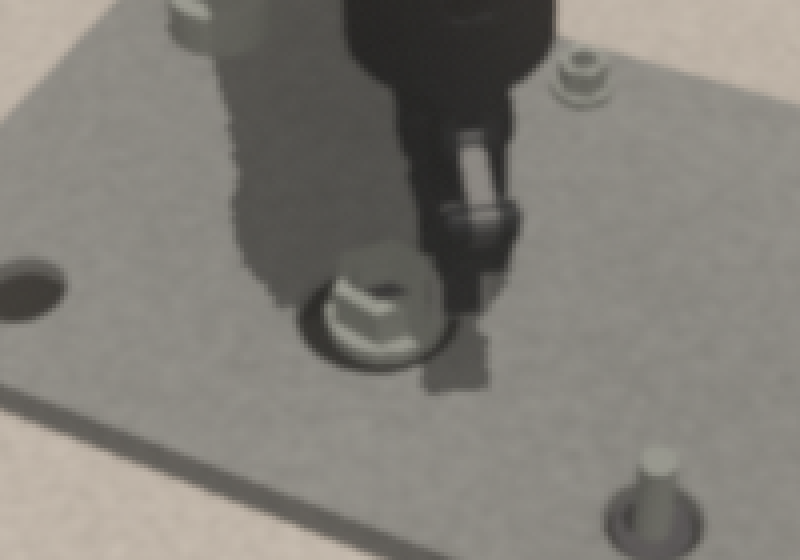

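The nut seems to have dropped in. I'll back the fingers away and up, then check.

Request:
send_rows:
  moves:
    - [0,0,0,0,-2,0,2]
    - [0,0,0,0,-2,-1,2]
    - [0,0,0,0,-3,-3,2]
    - [0,0,0,0,-3,-3,2]
    - [0,0,0,0,-3,-2.5,2]

```text
t: 8.1
tcp_pos: [0.4981, 0.1498, 0.0831]
orientation: [2.946, 1.071, -0.005]
contact_force: [2.0, 1.3, 0.5]
opening: 0.0198
```

Request:
send_rows:
  moves:
    - [0,0,0,-3,-2.5,-1,2]
    - [0,0,0,-3,-2.5,-1,2]
    - [0,0,0,-3,-2.5,-1,2]
    - [0,0,0,0,0,0,2]

```text
t: 8.43
tcp_pos: [0.3739, 0.159, 0.1177]
orientation: [2.936, 1.094, 0.007]
contact_force: [0.8, -0.8, -0.4]
opening: 0.0201
```

```bash
python3 st.py|head -1; python3 - <<'E'
from h import *
for n in("scene","top"):
    c=viewer.capture(n); W,ok=cloud(c); z=W[...,2]
    r=np.linalg.norm(W[...,:2]-[.6075,.0342],axis=-1)
    p=W[ok&(r<.032)&(z>.012)]; t=p[p[:,2]>np.percentile(p[:,2],70)-.001]
    hi=W[ok&(r<.045)&(z>.027)]
    A=np.c_[hi[:,:2]-hi[:,:2].mean(0),np.ones(len(hi))]
    (x,y),R=cv2.minEnclosingCircle(hi[:,:2].astype(np.float32))
    top=hi[hi[:,2]>hi[:,2].max()-.004]; B=np.c_[top[:,:2],np.ones(len(top))]; k=np.linalg.lstsq(B,top[:,2],rcond=None)[0]
    print(n,len(hi),"hex circle",round(x,4),round(y,4),round(R,4),"top z",top[:,2].mean().round(4),"tilt deg",np.degrees(np.hypot(*k[:2])).round(1))
    for nm,q in(("collar",(.491,-.1192)),("wheel",(.4524,.045))):
        h=W[ok&(np.linalg.norm(W[...,:2]-q,axis=-1)<.035)&(z>.023)&(z<.047)]
        if len(h)>20: (x,y),R=cv2.minEnclosingCircle(h[:,:2].astype(np.float32)); print(nm,round(x,3),round(y,3),round(R,3))
    cv2.imwrite(f"pics/{n}9.png",c["color"][:,:,::-1])
a=cv2.imread("pics/scene9.png")[180:330,170:370];b=cv2.imread("pics/top9.png")[100:340,100:430]
cv2.imwrite("pics/f.png",np.hstack([cv2.resize(a,(400,300)),cv2.resize(b,(400,300))]))
E
```

```text
t 8.43 p [0.3739 0.159  0.1177] yaw 40.9 z [ 0.007 -0.007 -1.   ] F [ 0.8 -0.8 -0.4] op 0.0201
scene 348 hex circle 0.6053 0.034 0.0211 top z 0.0368 tilt deg 0.1
collar 0.492 -0.117 0.027
wheel 0.451 0.044 0.025
top 382 hex circle 0.604 0.0351 0.0206 top z 0.034 tilt deg 0.2
collar 0.491 -0.12 0.024
wheel 0.452 0.045 0.013
```

View pics/f.png

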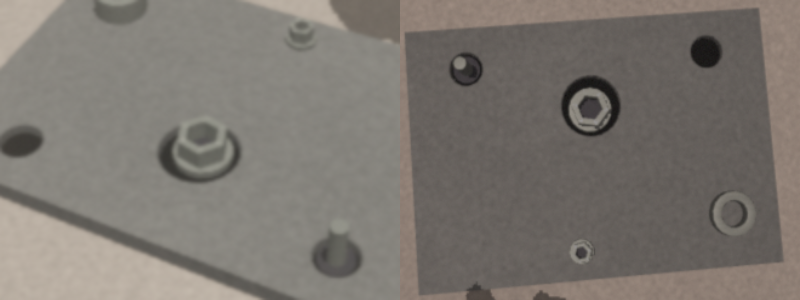

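The nut lies flat in the pocket, at right px (590,108) inside the rim. Its top is at z≈0.034, which is 10 mm lower than before, and it is about 3 mm off centre. Handing in.

```bash
python3 -c "
from bench import workorder; print(workorder.job_done())"
```

```text
the job is handed in; nothing more can be done
None
```

The axle nut was pushed along the board with two nearly closed fingertips and dropped into the large pocket. The arm was then backed clear and the job handed in at about 8.5 s.

**Last checks:**
- **Nut:** about 2–4 mm from the pocket's centre and tilted under 0.5°. Its top dropped about 10 mm, from z ≈ 0.044 to 0.034, so it is on the pocket's floor. The scene camera read 0.037 for the top, 3 mm higher than the top camera.
- **Collar and wheel nut:** the top camera put both within about 1 mm of their start. The scene camera agreed to about 2 mm.
- **Gripper:** clear of everything.

**What disagreed:** the reported TCP height did not match the cameras. The fingertips stood roughly 40 mm higher than the state implied, so the first push passed over the nut without touching it. I then set the height from the depth image and a light touch on the board (11 N), and the second push worked.

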